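# Drain a rinsed caddy on the tip-up drying peg

### The job

Set the rinsed black caddy to drain upside down: slide it along the worktop, mouth first and without lifting it, over the folded-down peg of the white drying stand until its rim meets the square seat plate. Then push the stand's crank over until the peg stands fully upright with the caddy upside down on it, and let go. Leave the mug, jam jar, sugar tin, pepper mill and tuna tin alone.

Things in the scene. Friction and masses are not known exactly. Their poses are not given: they have to be found in the camera images.
- caddy: Black square open caddy lying on its side, mouth within 20 degrees of facing the peg. Origin: centre of the outside of the closed end, 34 mm above the worktop as it lies; its +z runs from there to the mouth, 133 mm away. Outside 68 x 68 mm at the closed end, 64 x 66 along the walls; inside 58 x 58, 129 deep. 0.17 to 0.35 kg, slides at 1 to 4 N.
- stand: White plastic drying stand, fixed to the worktop. Origin on the worktop below the middle of the hinge axle, which is 36 mm up and along the stand's x; z up. The folded peg points along the stand's +y, its tip 146 mm from the hinge axis. Foot plate 6 mm thick, y -103 to +23 mm, x -88 to +48; the worktop beyond, under the peg, is bare. Crank on the -x side.
- seat (a point): Centre of the outer face of the square seat plate (68 x 68 x 6 mm) at the peg's root, 36 mm from the hinge axis. Its z runs along the peg to the tip, 110 mm away (level when folded). Round tapered peg: 46 mm thick at the seat, 42 at 45 mm out, 34 at 88, 22 at 107. With the caddy home its rim touches this plate and its origin is 133 mm out along z.
- drying_peg (a joint): Hinge of peg, seat plate and crank (one rigid piece). 0 = peg folded flat on its stop, as it starts; 1.571 = peg upright on the other stop. Stiff, about 0.4 N m of friction: up to about 12 N at the crank grip with the caddy on; it stays upright when let go.
- crank_grip (a point): Middle of the crank's black round grip: 18 mm thick, 64 long, parallel to the stand's x, at stand x = -90 mm, 120 mm from the hinge axis (12 mm rod at x = -60). At joint 0 it leans 45 degrees to the stand's +y, 121 mm above the worktop; pushed over the top towards the stand's -y it ends 45 degrees to -y, at the same height, with the peg upright.
- mug: Cream mug with a handle, 78 x 116 x 101 mm, standing; origin under it. Bystander.
- jam_jar: Jam jar, 69 mm wide, 99 mm high, standing; origin under its middle. Bystander.
- sugar_tin: Blue round lidded tin, 97 mm wide, 110 mm high, standing; origin under its middle. Bystander.
- pepper_mill: Wooden pepper mill, 58 mm wide, 170 mm high, standing; origin under its middle. Bystander.
- tuna_tin: Low round food tin, 86 mm wide, 40 mm high; origin under its middle. Bystander.
Not all that is in view belongs to the job. What is shaped like the caddy but turquoise or yellow is not meant.

How it is judged:
By the outcome, as a careful person would: the job done as asked, in the order asked, and still so for the second after the job is handed in, with the robot touching nothing.
It also fails if it takes over 72 s, if anything falls off the work surface, if the arm or the gripper's body presses on something with over 40 N, if the wrist force passes 120 N, or if a joint passes its speed limit or range.

### The arm

A 6-joint arm with a two-finger parallel gripper is mounted at the origin on a cart in front of the work surface, level with it; the furniture and walls round the work are solid. World frame = base frame: x ahead of the robot, y to its left, z up, the work surface at z = 0. Lengths are in m, angles in rad, forces in N, time in s.
With the tool pointing down it reaches from about 0.35 to 0.775 m from the base axis. Payload 5.5 kg.
Tool frame: the origin (TCP) lies midway between the tips of the shut fingers; the grasp point (between the pads) lies 19 mm behind it; z points along the fingers, y is the line along which they close (so a half turn about z gives the same grasp; the last joint's range is limited). The gripper opens to 85 mm and grips with 20 to 120 N. Pads are 22 mm wide; open, the fingers measure 114 mm over their backs; the gripper's body (76 mm by 85 mm) begins 54 mm behind the grasp point. The pads swing forward as they close: fully open they stand 13 mm farther back than shut.
Start: joints at [-1.391, 0.313, 0.046, 1.304, 0, 1.431], TCP at [0.181, -0.546, 0.231] pointing down, gripper open.
Joint ranges: [-2.76, 2.76], [-0.86, 1.69], [-1.03, 1.26], [-2.2, 2.34], [-1.47, 1.5], [-3.14, 3.14]. Speed limits (rad/s): [2.57, 2.57, 3.14, 3.14, 3.14, 3.14].

### API

Orientations are given as a unit quaternion [w, x, y, z].
In Python, from workcell import env gives the robot as it stands. The module is installed in compiled form; this text tells all that it offers.
- The arm moves only by the tool carry_out, never from a script. Its argument "series" is a list of rows, each an object with "delta_rot": the turn, a rotation vector about the world's x, y, z normalised to -1 to 1, where 1 is 0.1 rad, a list of three; "travel": the shift along the world's x, y, z normalised to -1 to 1, where 1 is 0.025 m, a list of three; "fingers": the closure, from -1 (fully open) to 1 (shut). In form: [{"delta_rot": [ax, ay, az], "travel": [tx, ty, tz], "fingers": fingers}, ...]. A call has 1 to 5 rows; each row shifts and turns the commanded pose from where the row before left it; what a row does not reach is not made up. A row lasts 1/8 s, in which the tool goes at most 62.5 mm and 10.7 degrees, less where a joint would pass 70% of its speed; a pose out of reach is approached as far as the arm can. A call with a number of a shift or a turn outside -1 to 1 is refused whole. A call with a gripper value outside its range is refused whole. The fingers move at their own pace and stop on an object; "squeeze" is the grip in N (left out, the last holds). Time passes only in rows, so rows that do not move let the fingers close. It gives the time, the measured TCP pose, the force, the opening and the grip force at its end, in the units of the state.
- env.get_state(): the state, without advancing time (a new reading comes with each control period).
- env.read_camera(name): name is "scene" or "top"; returns a dict with "color" (384x512x3 uint8, red, green, blue), "fx", "fy", "cx", "cy" (pixels), "D" ([k1, k2, p1, p2, k3] as OpenCV has them; the pictures are not rectified), "world_from_camera" (4x4, takes a point from camera to world coordinates). Camera axes: x right, y up, looking along -z (the intrinsics and any distortion apply to the point x, -y, -z); pixel columns grow to the right and rows downward; lengths in m; the calibration is good to about 2 mm. A picture is of the moment at which its call begins. There is no depth.
- env.hand_in(): hands the job in; it is judged then, once.
The state is a dict: "clock": time; "joint_pos": joint angles; "qvel": joint speeds; "tau": joint torques, N m; "tcp_pos": TCP position; "orientation": TCP orientation; "wrist_force": force on the tool from outside, world axes, zero at the start; "ft_torque": the same for the moment, N m; "finger_gap": finger opening in m; "grip_force": force on a finger pad.
Only numpy, scipy, OpenCV 4.12 (cv2) and the standard library are available. Lean on these libraries where they do the work, as an engineer would, in place of code of your own. Each camera call takes 0.05 s, during which the arm holds its last target. There are 200 camera calls.

## Working session

There is one attempt and no reset: what is moved stays moved. The work goes in short steps, Python scripts to look and compute and a tool call to move; the robot and the scene stay as the last step left them, time stands still between calls to the robot, and variables do not carry over. Pictures are saved under pics/ and viewed, at most 10 in all, crops included, and the job is handed in when it is done.

Besides the shell and the picture viewer there is one more tool, called after ">>>" in YAML: its name, and indented under it one key for each argument. carry_out: Moves the arm, as the interface text tells. Its arguments: {"type":"object","properties":{"series":{"type":"array","items":{"type":"object","properties":{"delta_rot":{"type":"array","items":{"type":"number"}},"travel":{"type":"array","items":{"type":"number"}},"fingers":{"type":"number"}}}},"squeeze":{"type":"number"}},"required":["series"]}

```bash
mkdir -p pics; python3 - <<'E'
from workcell import env
import cv2,numpy as np,pickle
s=env.get_state();print({k:np.round(v,3) for k,v in s.items()})
d={}
for n in("scene","top"):
    c=env.read_camera(n);d[n]=c
    cv2.imwrite(f"pics/{n}0.png",cv2.resize(c["color"][:,:,::-1],(800,600),interpolation=cv2.INTER_CUBIC))
    print(n,c["fx"],c["fy"],c["cx"],c["cy"],c["D"],np.round(c["world_from_camera"],3))
pickle.dump(d,open("cam.pkl","wb"))
E
```

```text
{'clock': np.float64(0.0), 'joint_pos': array([-1.391,  0.314,  0.045,  1.304,  0.   ,  1.431]), 'qvel': array([-0.001,  0.001,  0.001, -0.   ,  0.   , -0.001]), 'tau': array([ 0.0000e+00, -4.8063e+01,  2.9853e+01,  2.0000e-02, -0.0000e+00,
        0.0000e+00]), 'tcp_pos': array([ 0.181, -0.545,  0.23 ]), 'orientation': array([-0.001,  0.987,  0.159,  0.   ]), 'wrist_force': array([ 0.176, -0.306,  0.198]), 'ft_torque': array([0.016, 0.009, 0.032]), 'grip_force': np.float64(0.0), 'finger_gap': np.float64(0.085)}
scene 410.12217141744435 410.12217141744435 255.36614224272006 193.47427077813194 [-0.09507159  0.          0.          0.          0.        ] [[-0.504  0.578 -0.642 -0.292]
 [-0.864 -0.329  0.381  0.5  ]
 [ 0.009  0.747  0.665  1.004]
 [ 0.     0.     0.     1.   ]]
top 380.9315965992351 380.9315965992351 250.15417336318836 191.6985786700593 [0.01407 0.      0.      0.      0.     ] [[ 0.024  0.998 -0.065  0.511]
 [-1.     0.025  0.008 -0.017]
 [ 0.009  0.065  0.998  1.196]
 [ 0.     0.     0.     1.   ]]
```

View pics/scene0.png

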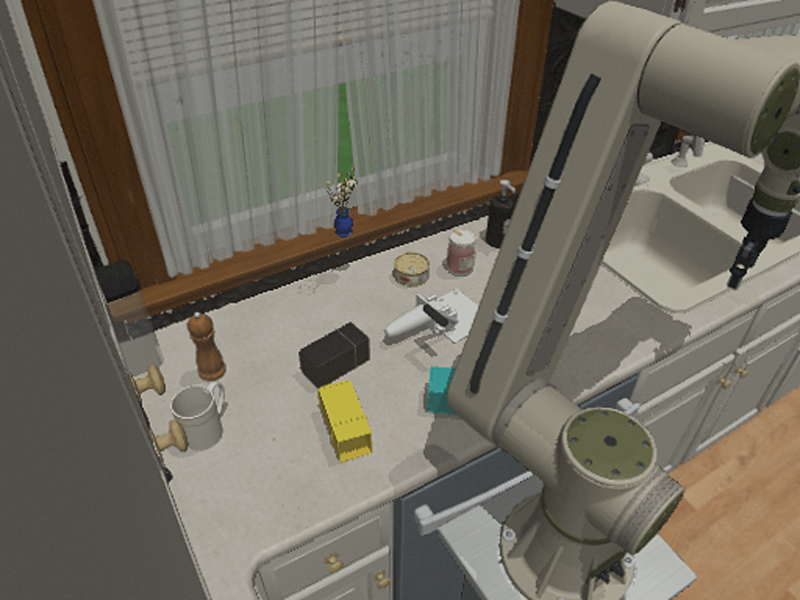

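View pics/top0.png

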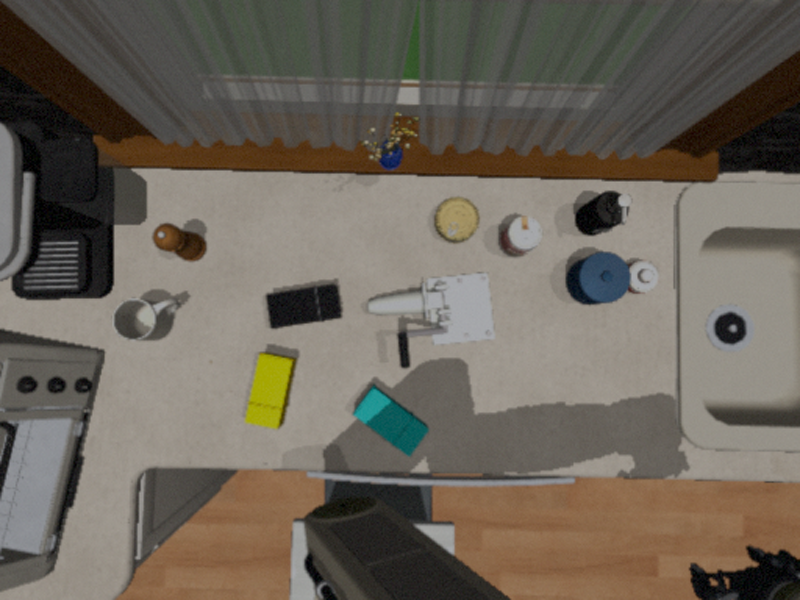

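Scene: black caddy at about (335,353), the folded peg at (410,322), the stand plate at (455,315), and the crank grip at (436,314). Top: caddy spans (267–340, 285–327), peg tip is at (370,304), plate at (428–493, 274–344), and grip at (404,350). Next I'll enlarge this area to pick points.

```bash
python3 - <<'E'
import cv2,pickle
d=pickle.load(open("cam.pkl","rb"))
a=d["top"]["color"][165:245,160:325,::-1]   # 165x80
b=d["scene"]["color"][175:265,180:310,::-1] # 130x90
cv2.imwrite("pics/topc.png",cv2.resize(a,None,fx=4.8,fy=4.8,interpolation=cv2.INTER_CUBIC))
cv2.imwrite("pics/scc.png",cv2.resize(b,None,fx=6,fy=6,interpolation=cv2.INTER_CUBIC))
E
```

```text
(no output)
```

View pics/topc.png

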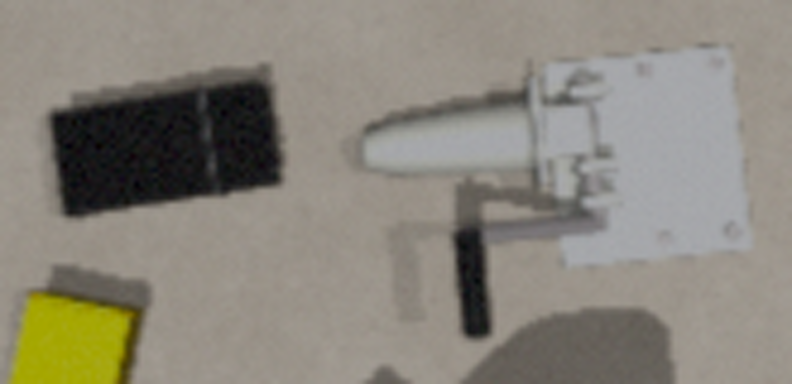

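View pics/scc.png

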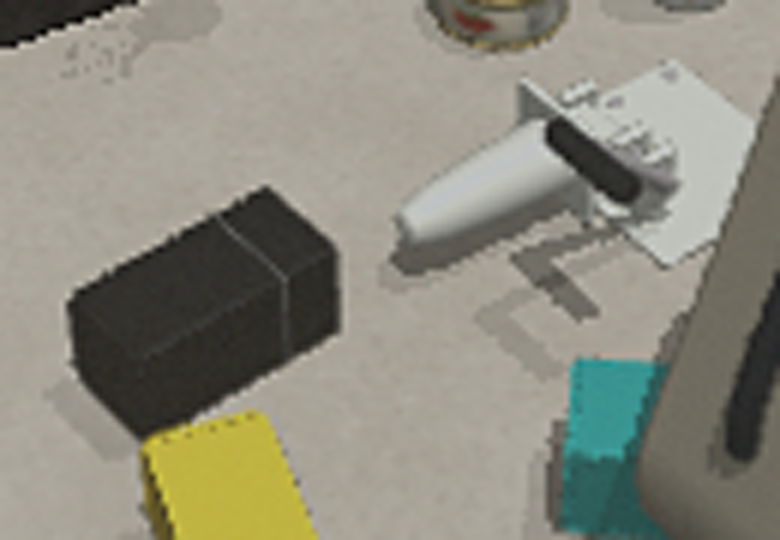

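Top crop: caddy closed-end corners are (50,113) and (66,215), mouth corners (270,82) and (281,183). Plate corners are (545,62), (730,45), (750,247) and (565,267), peg tip (362,148), and grip ends (468,232) and (476,335). Scene crop: caddy corners are (68,303), (265,187), (335,248), (140,360), (145,437) and (338,325), plate corners (672,62) and (667,267), and grip ends (557,128) and (630,192).

```bash
cat > h.py <<'E'
import numpy as np,cv2,pickle
from scipy.optimize import least_squares
def proj(c,P):
    P=np.atleast_2d(P);T=np.linalg.inv(c["world_from_camera"])
    p=(P@T[:3,:3].T+T[:3,3])*[1,-1,-1]
    K=np.array([[c["fx"],0,c["cx"]],[0,c["fy"],c["cy"]],[0,0,1]])
    return cv2.projectPoints(p.reshape(-1,1,3),np.zeros(3),np.zeros(3),K,np.array(c["D"],float))[0].reshape(-1,2)
def place(q,L):
    c,s=np.cos(q[2]),np.sin(q[2]);L=np.array(L,float)
    return L@np.array([[c,-s,0],[s,c,0],[0,0,1]]).T+[q[0],q[1],0]
def fit(obs,q0):
    # obs: (cam, local pts, pixels)
    f=lambda q:np.concatenate([(proj(c,place(q,L))-np.array(px)).ravel() for c,L,px in obs])
    r=least_squares(f,q0,loss="soft_l1",f_scale=.7);return r.x,f(r.x)
E
python3 - <<'E'
from h import *
d=pickle.load(open("cam.pkl","rb"));t,s=d["top"],d["scene"]
ct=lambda p:(np.array(p)+.5)/4.8-.5+[160,165]
cs=lambda p:(np.array(p)+.5)/6-.5+[180,175]
a=.034;w=.033;m=-.133;w1=.032
# caddy local: -y toward mouth (mouth frame as stand: mouth faces -y)
C=[(t,[[a,0,.068],[-a,0,.068],[w1,m,.067],[-w1,m,.067]],ct([[50,113],[66,215],[270,82],[281,183]])),
(s,[[a,0,.068],[w1,m,.067],[-w1,m,.067],[-a,0,.068],[-a,0,0],[-w1,m,.001]],cs([[68,303],[265,187],[335,248],[140,360],[145,437],[338,325]]))]
q,r=fit(C,[.5,.2,0]);print("caddy",q.round(4),r.round(1))
S=[(t,[[.048,.023,.006],[.048,-.103,.006],[-.088,-.103,.006],[-.088,.023,.006],[-.058,.085,.121],[-.122,.085,.121]],ct([[545,62],[730,45],[750,247],[565,267],[468,232],[476,335]])),
(s,[[.048,-.103,.006],[-.088,.023,.006],[-.058,.085,.121],[-.122,.085,.121]],cs([[672,62],[667,267],[557,128],[630,192]]))]
q2,r=fit(S,[.5,-.1,0]);print("stand",q2.round(4),r.round(1))
print("tip",place(q2,[[0,.146,.036]]).round(4),"grip",place(q2,[[-.09,.085,.121],[-.09,-.085,.121],[-.09,0,.156]]).round(4))
print("mouth",place(q,[[0,-.133,.034]]).round(4),"home origin",place(q2,[[0,.169,.034]]).round(4))
print("caddy in stand frame",[(np.array([[np.cos(q2[2]),np.sin(q2[2])],[-np.sin(q2[2]),np.cos(q2[2])]])@(place(q,[[0,y,0]])[0,:2]-q2[:2])).round(4) for y in(0,-.133)])
E
```

```text
caddy [0.5594 0.207  0.1728] [-0.1 -1.1 -0.3  0.3 -1.3 -0.6 -0.5 -0.3 -0.2 -2.2  0.8 -0.6  1.  -0.3
 -0.   0.5  0.8  2.1  0.9  0.8]
stand [ 0.5911 -0.1229  0.1211] [-0.8 -0.2  0.5 -0.5  1.   0.6 -0.6  0.3 -0.1 -0.5  0.5  0.8  0.3 -1.1
 -0.5 -0.5 -0.6  0.3  0.1  0.7]
tip [[0.5734 0.022  0.036 ]] grip [[ 0.4915 -0.0494  0.121 ]
 [ 0.512  -0.2181  0.121 ]
 [ 0.5017 -0.1338  0.156 ]]
mouth [[0.5823 0.076  0.034 ]] home origin [[0.5707 0.0449 0.034 ]]
caddy in stand frame [array([0.0084, 0.3313]), array([0.0153, 0.1985])]
```

>>> carry_out:
  series:
    - {"delta_rot":[0,0,0.475],"travel":[0.513,0.958,0],"fingers":-1}
    - {"delta_rot":[0,0,0.475],"travel":[0.513,0.958,0],"fingers":-1}
    - {"delta_rot":[0,0,0.475],"travel":[0.513,0.958,0],"fingers":-1}
    - {"delta_rot":[0,0,0.475],"travel":[0.513,0.958,0],"fingers":-1}
    - {"delta_rot":[0,0,0.475],"travel":[0.513,0.958,0],"fingers":-1}
  squeeze: 40

```text
clock: 0.72
tcp_pos: [0.2451, -0.425, 0.2309]
orientation: [-0.0, 0.961, 0.276, -0.0]
wrist_force: [0.8, -0.2, 0.1]
finger_gap: 0.0853
grip_force: 0.0
```

>>> carry_out:
  series:
    - {"delta_rot":[0,0,0.475],"travel":[0.513,0.958,0],"fingers":-1}
    - {"delta_rot":[0,0,0.475],"travel":[0.513,0.958,0],"fingers":-1}
    - {"delta_rot":[0,0,0.475],"travel":[0.513,0.958,0],"fingers":-1}
    - {"delta_rot":[0,0,0.475],"travel":[0.513,0.958,0],"fingers":-1}
    - {"delta_rot":[0,0,0.475],"travel":[0.513,0.958,0],"fingers":-1}

```text
clock: 1.35
tcp_pos: [0.3092, -0.3053, 0.231]
orientation: [-0.0, 0.922, 0.388, -0.0]
wrist_force: [0.8, 0.3, 0.3]
finger_gap: 0.0855
grip_force: 0.0
```

>>> carry_out:
  series:
    - {"delta_rot":[0,0,0.475],"travel":[0.513,0.958,0],"fingers":-1}
    - {"delta_rot":[0,0,0.475],"travel":[0.513,0.958,0],"fingers":-1}
    - {"delta_rot":[0,0,0.475],"travel":[0.513,0.958,0],"fingers":-1}
    - {"delta_rot":[0,0,0.475],"travel":[0.513,0.958,0],"fingers":-1}
    - {"delta_rot":[0,0,0.475],"travel":[0.513,0.958,0],"fingers":-1}

```text
clock: 1.98
tcp_pos: [0.3732, -0.1856, 0.231]
orientation: [-0.0, 0.869, 0.494, -0.0]
wrist_force: [0.9, -1.2, 0.5]
finger_gap: 0.0855
grip_force: 0.0
```

>>> carry_out:
  series:
    - {"delta_rot":[0,0,0.475],"travel":[0.513,0.958,0],"fingers":-1}
    - {"delta_rot":[0,0,0.475],"travel":[0.513,0.958,0],"fingers":-1}
    - {"delta_rot":[0,0,0.475],"travel":[0.513,0.958,0],"fingers":-1}
    - {"delta_rot":[0,0,0.475],"travel":[0.513,0.958,0],"fingers":-1}
    - {"delta_rot":[0,0,0.475],"travel":[0.513,0.958,0],"fingers":-1}

```text
clock: 2.6
tcp_pos: [0.4374, -0.066, 0.231]
orientation: [-0.0, 0.805, 0.594, -0.0]
wrist_force: [0.6, -0.1, -1.0]
finger_gap: 0.0854
grip_force: 0.0
```

>>> carry_out:
  series:
    - {"delta_rot":[0,0,0.475],"travel":[0.513,0.958,0],"fingers":-1}
    - {"delta_rot":[0,0,0.475],"travel":[0.513,0.958,0],"fingers":-1}
    - {"delta_rot":[0,0,0.475],"travel":[0.513,0.958,0],"fingers":-1}
    - {"delta_rot":[0,0,0.475],"travel":[0.513,0.958,0],"fingers":-1}
    - {"delta_rot":[0,0,0.475],"travel":[0.513,0.958,0],"fingers":-1}

```text
clock: 3.22
tcp_pos: [0.5014, 0.0537, 0.2309]
orientation: [-0.0, 0.729, 0.685, -0.0]
wrist_force: [-0.2, -0.5, -0.2]
finger_gap: 0.0853
grip_force: 0.0
```

>>> carry_out:
  series:
    - {"delta_rot":[0,0,0.475],"travel":[0.513,0.958,0],"fingers":-1}
    - {"delta_rot":[0,0,0.475],"travel":[0.513,0.958,0],"fingers":-1}
    - {"delta_rot":[0,0,0.475],"travel":[0.513,0.958,0],"fingers":-1}
    - {"delta_rot":[0,0,0.475],"travel":[0.513,0.958,0],"fingers":-1}
    - {"delta_rot":[0,0,0.475],"travel":[0.513,0.958,0],"fingers":-1}

```text
clock: 3.85
tcp_pos: [0.5656, 0.1734, 0.2308]
orientation: [-0.0, 0.642, 0.766, -0.0]
wrist_force: [-0.4, -0.1, 0.4]
finger_gap: 0.0853
grip_force: 0.0
```

>>> carry_out:
  series:
    - {"travel":[0,0,-1],"delta_rot":[0,0,0],"fingers":-1}
    - {"travel":[0,0,-1],"delta_rot":[0,0,0],"fingers":-1}
    - {"travel":[0,0,-1],"delta_rot":[0,0,0],"fingers":-1}
    - {"travel":[0,0,-1],"delta_rot":[0,0,0],"fingers":-1}
    - {"travel":[0,0,-1],"delta_rot":[0,0,0],"fingers":-1}

```text
clock: 4.47
tcp_pos: [0.5651, 0.1726, 0.105]
orientation: [-0.0, 0.643, 0.766, -0.0]
wrist_force: [0.9, -0.4, 0.6]
finger_gap: 0.0854
grip_force: 0.0
```

>>> carry_out:
  series:
    - {"travel":[0,0,-0.8],"delta_rot":[0,0,0],"fingers":-1}
    - {"travel":[0,0,-0.7],"delta_rot":[0,0,0],"fingers":-1}
    - {"travel":[0,0,-0.7],"delta_rot":[0,0,0],"fingers":-1}
    - {"travel":[0,0,-0.7],"delta_rot":[0,0,0],"fingers":-1}
    - {"travel":[0,0,-0.7],"delta_rot":[0,0,0],"fingers":-1}

```text
clock: 5.1
tcp_pos: [0.5651, 0.1725, 0.0153]
orientation: [-0.0, 0.643, 0.766, -0.0]
wrist_force: [0.1, -0.2, 0.7]
finger_gap: 0.085
grip_force: 0.0
```

>>> carry_out:
  series:
    - {"travel":[0,0,0],"delta_rot":[0,0,0],"fingers":1}
    - {"travel":[0,0,0],"delta_rot":[0,0,0],"fingers":1}
    - {"travel":[0,0,0],"delta_rot":[0,0,0],"fingers":1}
    - {"travel":[0,0,0],"delta_rot":[0,0,0],"fingers":1}
    - {"travel":[0,0,0],"delta_rot":[0,0,0],"fingers":1}
  squeeze: 30

```text
clock: 5.72
tcp_pos: [0.5654, 0.1726, 0.0164]
orientation: [0.0, 0.643, 0.766, 0.0]
wrist_force: [-0.5, 0.0, -2.8]
finger_gap: 0.0637
grip_force: 34.9
```

>>> carry_out:
  series:
    - {"travel":[-0.087,-0.413,0],"delta_rot":[0,0,-0.18],"fingers":1}
    - {"travel":[-0.087,-0.413,0],"delta_rot":[0,0,-0.18],"fingers":1}
    - {"travel":[-0.087,-0.413,0],"delta_rot":[0,0,-0.18],"fingers":1}
    - {"travel":[0,0,0],"delta_rot":[0,0,0],"fingers":1}
    - {"travel":[0,0,0],"delta_rot":[0,0,0],"fingers":1}

```text
clock: 6.35
tcp_pos: [0.5591, 0.1415, 0.0164]
orientation: [0.0, 0.664, 0.748, 0.0]
wrist_force: [0.2, 0.6, -3.1]
finger_gap: 0.0636
grip_force: 35.0
```

```bash
python3 - <<'E'
from workcell import env
import cv2,pickle,numpy as np
s=env.get_state();print(s["tcp_pos"],s["wrist_force"],s["orientation"],s["ft_torque"],s["finger_gap"])
t=env.read_camera("top");c=env.read_camera("scene");pickle.dump({"top":t,"scene":c},open("cam1.pkl","wb"))
a=cv2.resize(t["color"][165:245,160:293,::-1],None,fx=6,fy=6,interpolation=cv2.INTER_CUBIC)
cv2.imwrite("pics/top1.png",a)
E
```

```text
[0.55913324 0.14150981 0.01641545] [ 0.21394763  0.55493672 -3.05697539] [5.43582882e-05 6.63568516e-01 7.48115483e-01 2.14861871e-04] [ 0.03770234  0.05705962 -0.0105577 ] 0.06363377792055032
```

View pics/top1.png

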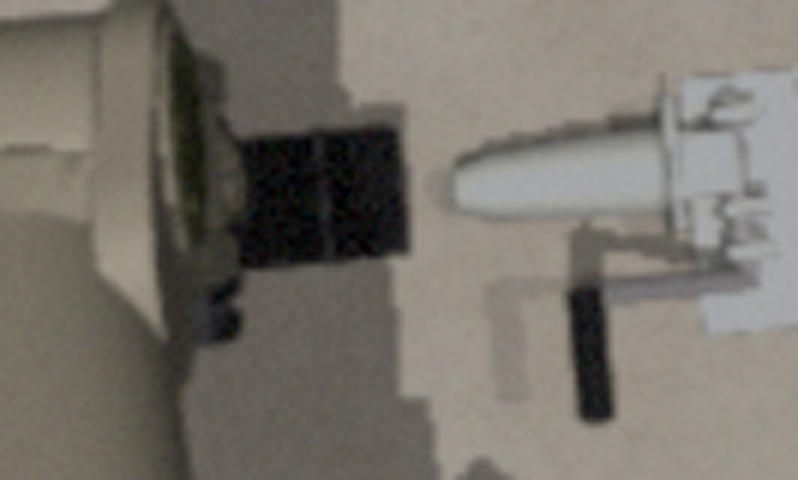

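Top crop: the gripped caddy's mouth edge runs (400,127) to (408,250). The peg tip is at (455,187), with its edges at (460,158) and (460,211). The seat's face is near (665,172). The fz reading of −3 N suggests the hand is carrying the caddy's weight, so I'll lower it slightly while I check the alignment numerically.

>>> carry_out:
  series:
    - {"travel":[0,0,-0.03],"delta_rot":[0,0,0],"fingers":1}
    - {"travel":[0,0,0],"delta_rot":[0,0,0],"fingers":1}

```text
clock: 6.7
tcp_pos: [0.5592, 0.1419, 0.0158]
orientation: [0.0, 0.663, 0.748, 0.0]
wrist_force: [-1.0, 0.4, -2.1]
finger_gap: 0.0638
grip_force: 35.0
```

```bash
python3 - <<'E'
from h import *
t=pickle.load(open("cam1.pkl","rb"))["top"]
T=lambda P:((proj(t,P)-[160,165]+.5)*6-.5).round(0).tolist()
yaw=2*np.arctan2(.748,.6636)-np.pi/2;print("yaw",yaw)
th=yaw;q=np.array([.5591-.035*np.sin(th),.1415+.035*np.cos(th),th])
q2=[.5911,-.1229,.1211]
print("caddy mouth top corners",T(place(q,[[.032,-.133,.067],[-.032,-.133,.067]])))
print("peg tip l/r",T(place(q2,[[.011,.143,.036],[0,.146,.036],[-.011,.143,.036]])))
print("peg at 88",T(place(q2,[[.017,.124,.036],[-.017,.124,.036]])),"seat edge top",T(place(q2,[[.034,.036,.07],[-.034,.036,.07],[0.023,.038,.036],[-.023,.038,.036]])))
print("grip",T(place(q2,[[-.058,.085,.121],[-.122,.085,.121]])))
# caddy fit from pixels at mouth, yaw fixed -> world shift
E
```

```text
yaw 0.11943842710895236
caddy mouth top corners [[397.0, 124.0], [408.0, 252.0]]
peg tip l/r [[453.0, 165.0], [449.0, 187.0], [457.0, 208.0]]
peg at 88 [[489.0, 150.0], [496.0, 216.0]] seat edge top [[662.0, 94.0], [676.0, 230.0], [656.0, 122.0], [665.0, 211.0]]
grip [[585.0, 287.0], [598.0, 424.0]]
```

>>> carry_out:
  series:
    - {"travel":[0,0,-0.04],"delta_rot":[0,0,0],"fingers":1}
    - {"travel":[0,0,0],"delta_rot":[0,0,0],"fingers":1}
    - {"travel":[0,0,0],"delta_rot":[0,0,0],"fingers":1}

```text
clock: 7.08
tcp_pos: [0.5592, 0.1419, 0.0157]
orientation: [0.0, 0.663, 0.748, 0.0]
wrist_force: [-2.2, 0.5, 5.8]
finger_gap: 0.0636
grip_force: 35.9
```

>>> carry_out:
  series:
    - {"travel":[0.048,-0.397,0.02],"delta_rot":[0,0,0],"fingers":1}
    - {"travel":[0.048,-0.397,0],"delta_rot":[0,0,0],"fingers":1}
    - {"travel":[0.048,-0.397,0],"delta_rot":[0,0,0],"fingers":1}
    - {"travel":[0.048,-0.397,0],"delta_rot":[0,0,0],"fingers":1}
    - {"travel":[0.048,-0.397,0],"delta_rot":[0,0,0],"fingers":1}

```text
clock: 7.7
tcp_pos: [0.5658, 0.0918, 0.0158]
orientation: [0.0, 0.663, 0.748, 0.001]
wrist_force: [-0.6, 6.3, 6.3]
finger_gap: 0.064
grip_force: 35.8
```

>>> carry_out:
  series:
    - {"travel":[0.048,-0.397,0],"delta_rot":[0,0,0],"fingers":1}
    - {"travel":[0.048,-0.397,0],"delta_rot":[0,0,0],"fingers":1}
    - {"travel":[0.048,-0.397,0],"delta_rot":[0,0,0],"fingers":1}

```text
clock: 8.07
tcp_pos: [0.5693, 0.0621, 0.0158]
orientation: [0.0, 0.663, 0.748, 0.001]
wrist_force: [-0.7, 5.4, 6.4]
finger_gap: 0.064
grip_force: 35.8
```

>>> carry_out:
  series:
    - {"travel":[0.038,-0.318,0.01],"delta_rot":[0,0,0],"fingers":1}
    - {"travel":[0.038,-0.318,0],"delta_rot":[0,0,0],"fingers":1}
    - {"travel":[0.038,-0.318,0],"delta_rot":[0,0,0],"fingers":1}
    - {"travel":[0.038,-0.318,0],"delta_rot":[0,0,0],"fingers":1}
    - {"travel":[0.038,-0.318,0],"delta_rot":[0,0,0],"fingers":1}

```text
clock: 8.7
tcp_pos: [0.5736, 0.0223, 0.0157]
orientation: [-0.0, 0.663, 0.748, 0.001]
wrist_force: [-0.2, 5.5, 6.3]
finger_gap: 0.0636
grip_force: 35.8
```

>>> carry_out:
  series:
    - {"travel":[0.019,-0.16,0],"delta_rot":[0,0,0],"fingers":1}
    - {"travel":[0.01,-0.08,0],"delta_rot":[0,0,0],"fingers":1}

```text
clock: 8.95
tcp_pos: [0.5743, 0.0163, 0.0157]
orientation: [-0.0, 0.664, 0.748, 0.001]
wrist_force: [-1.5, 4.8, 5.5]
finger_gap: 0.0638
grip_force: 35.7
```

>>> carry_out:
  series:
    - {"travel":[0.01,-0.08,0],"delta_rot":[0,0,0],"fingers":1}

```text
clock: 9.07
tcp_pos: [0.5745, 0.0144, 0.0157]
orientation: [-0.0, 0.663, 0.748, 0.001]
wrist_force: [-0.7, 5.3, 6.8]
finger_gap: 0.0637
grip_force: 35.7
```

>>> carry_out:
  series:
    - {"travel":[0.01,-0.08,0],"delta_rot":[0,0,0],"fingers":1}

```text
clock: 9.2
tcp_pos: [0.5747, 0.0125, 0.0157]
orientation: [-0.0, 0.663, 0.748, 0.001]
wrist_force: [-0.4, 6.4, 6.3]
finger_gap: 0.0638
grip_force: 35.7
```

>>> carry_out:
  series:
    - {"travel":[0.01,-0.08,0],"delta_rot":[0,0,0],"fingers":1}

```text
clock: 9.32
tcp_pos: [0.5749, 0.0105, 0.0157]
orientation: [-0.0, 0.663, 0.748, 0.001]
wrist_force: [-0.1, 5.7, 7.0]
finger_gap: 0.0636
grip_force: 35.7
```

>>> carry_out:
  series:
    - {"travel":[0.005,-0.04,0],"delta_rot":[0,0,0],"fingers":1}
    - {"travel":[0,0,0],"delta_rot":[0,0,0],"fingers":1}

```text
clock: 9.57
tcp_pos: [0.5751, 0.0097, 0.0157]
orientation: [-0.0, 0.663, 0.748, 0.001]
wrist_force: [-0.9, 6.8, 6.0]
finger_gap: 0.0634
grip_force: 35.9
```

>>> carry_out:
  series:
    - {"travel":[0.005,-0.04,0],"delta_rot":[0,0,0],"fingers":1}
    - {"travel":[0,0,0],"delta_rot":[0,0,0],"fingers":1}

```text
clock: 9.82
tcp_pos: [0.575, 0.0097, 0.0157]
orientation: [-0.001, 0.663, 0.748, 0.001]
wrist_force: [-0.8, 9.6, 6.7]
finger_gap: 0.0637
grip_force: 35.9
```

>>> carry_out:
  series:
    - {"travel":[0.008,-0.06,0],"delta_rot":[0,0,0],"fingers":1}
    - {"travel":[0,0,0],"delta_rot":[0,0,0],"fingers":1}

```text
clock: 10.07
tcp_pos: [0.575, 0.0097, 0.0157]
orientation: [-0.002, 0.663, 0.749, 0.002]
wrist_force: [-1.5, 15.6, 7.7]
finger_gap: 0.0639
grip_force: 35.8
```

```bash
python3 - <<'E'
from workcell import env
import cv2,pickle
t=env.read_camera("scene")
cv2.imwrite("pics/sc2.png",cv2.resize(t["color"][160:280,180:340,::-1],None,fx=5,fy=5,interpolation=cv2.INTER_CUBIC))
E
```

```text
(no output)
```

View pics/sc2.png

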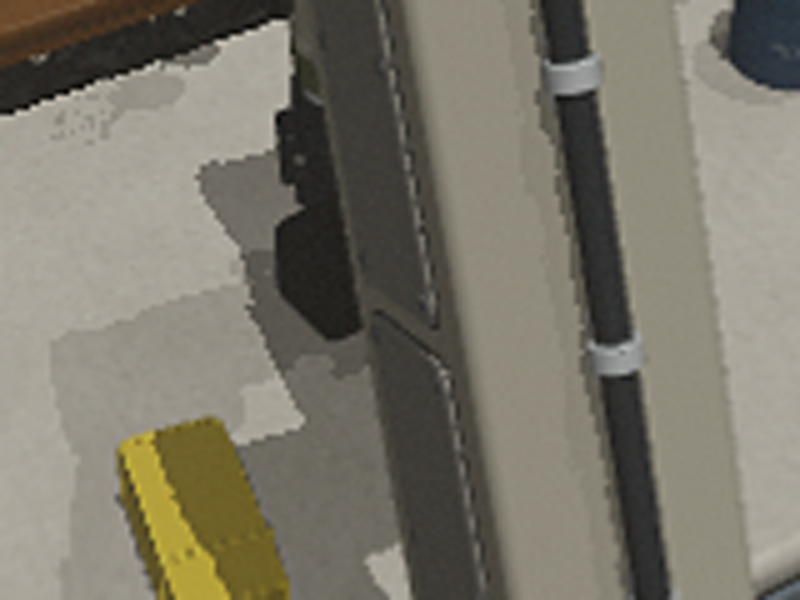

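The view is mostly blocked by the arm, with the caddy's closed end at about (315,275). The hard stop at stand y ≈ 0.1336 against the predicted 0.134, with force rising at no movement, says the rim is on the seat. I'll relax, release and go up.

>>> carry_out:
  series:
    - {"travel":[-0.01,0.08,0.01],"delta_rot":[0,0,0],"fingers":1}
    - {"travel":[0,0,0],"delta_rot":[0,0,0],"fingers":-1}
    - {"travel":[0,0,0],"delta_rot":[0,0,0],"fingers":-1}
    - {"travel":[0,0,0],"delta_rot":[0,0,0],"fingers":-1}
    - {"travel":[0,0,0],"delta_rot":[0,0,0],"fingers":-1}

```text
clock: 10.75
tcp_pos: [0.5749, 0.0086, 0.0154]
orientation: [0.0, 0.664, 0.748, -0.0]
wrist_force: [0.3, -1.1, -0.6]
finger_gap: 0.0851
grip_force: 0.0
```

>>> carry_out:
  series:
    - {"travel":[0,0,0.5],"delta_rot":[0,0,0],"fingers":-1}
    - {"travel":[0,0,0.8],"delta_rot":[0,0,0],"fingers":-1}
    - {"travel":[0,0,1],"delta_rot":[0,0,0],"fingers":-1}
    - {"travel":[0,0,1],"delta_rot":[0,0,0],"fingers":-1}
    - {"travel":[0,0,1],"delta_rot":[0,0,0],"fingers":-1}

```text
clock: 11.38
tcp_pos: [0.5752, 0.0089, 0.1249]
orientation: [0.0, 0.663, 0.748, 0.0]
wrist_force: [-0.7, -0.3, 0.2]
finger_gap: 0.0856
grip_force: 0.0
```

>>> carry_out:
  series:
    - {"travel":[0,0.2,1],"delta_rot":[0,0,0],"fingers":1}
    - {"travel":[0,0.2,1],"delta_rot":[0,0,0],"fingers":1}
    - {"travel":[0,0.2,1],"delta_rot":[0,0,0],"fingers":1}
    - {"travel":[0,0,0.6],"delta_rot":[0,0,0],"fingers":1}

```text
clock: 11.88
tcp_pos: [0.5755, 0.0242, 0.2154]
orientation: [0.001, 0.663, 0.748, 0.001]
wrist_force: [0.1, -0.0, -0.8]
finger_gap: 0.0121
grip_force: 0.0
```

>>> carry_out:
  series:
    - {"travel":[-0.8,-0.376,0],"delta_rot":[0,0,0],"fingers":1}
    - {"travel":[-0.8,-0.376,0],"delta_rot":[0,0,0],"fingers":1}
    - {"travel":[-0.8,-0.376,0],"delta_rot":[0,0,0],"fingers":1}
    - {"travel":[-0.8,-0.376,0],"delta_rot":[0,0,0],"fingers":1}
    - {"travel":[-0.8,-0.376,0],"delta_rot":[0,0,0],"fingers":1}

```text
clock: 12.5
tcp_pos: [0.4741, -0.0235, 0.2132]
orientation: [0.0, 0.663, 0.748, -0.0]
wrist_force: [-0.2, 0.5, 0.2]
finger_gap: -0.0001
grip_force: 0.0
```

>>> carry_out:
  series:
    - {"travel":[0,0,-1],"delta_rot":[0,0,0],"fingers":1}
    - {"travel":[0,0,-1],"delta_rot":[0,0,0],"fingers":1}
    - {"travel":[0,0,-1],"delta_rot":[0,0,0],"fingers":1}

```text
clock: 12.88
tcp_pos: [0.4749, -0.0233, 0.1377]
orientation: [0.0, 0.664, 0.748, 0.0]
wrist_force: [0.4, 0.4, 0.1]
finger_gap: 0.0001
grip_force: 0.0
```

```bash
python3 - <<'E'
from workcell import env
import cv2,numpy as np
t=env.read_camera("top");s=env.read_camera("scene")
f=lambda a:cv2.resize(a,None,fx=4.8,fy=4.8,interpolation=cv2.INTER_CUBIC)
a=f(t["color"][170:230,160:325,::-1]);b=f(s["color"][170:230,170:335,::-1])
cv2.imwrite("pics/m3.png",np.vstack([a,b]))
print(env.get_state()["tcp_pos"])
E
```

```text
[ 0.47282262 -0.02277857  0.13588273]
```

View pics/m3.png

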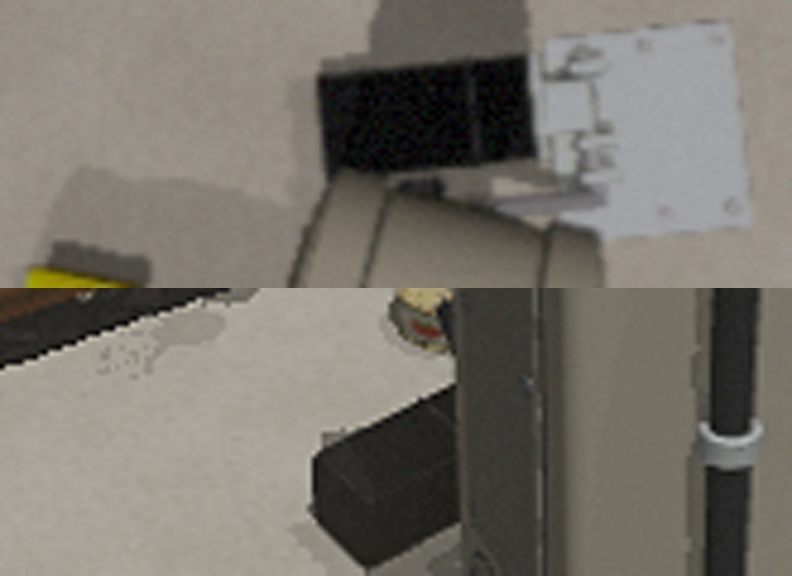

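Top half: the caddy, at (320–535, 58–170), has its rim at the seat plate at (532,110), so it's home. Lower half: the caddy is at (385,480), lying flat. Now I'll go down beside the crank grip and push.

>>> carry_out:
  series:
    - {"travel":[0,0,-0.76],"delta_rot":[0,0,0],"fingers":1}
    - {"travel":[0,0,-0.76],"delta_rot":[0,0,0],"fingers":1}
    - {"travel":[0,0,0],"delta_rot":[0,0,0],"fingers":1}

```text
clock: 13.35
tcp_pos: [0.4743, -0.023, 0.0999]
orientation: [-0.001, 0.663, 0.748, -0.0]
wrist_force: [0.5, -1.0, 0.3]
finger_gap: -0.0002
grip_force: 0.0
```

>>> carry_out:
  series:
    - {"travel":[0.019,-0.16,0],"delta_rot":[0,0,0],"fingers":1}
    - {"travel":[0.019,-0.16,0],"delta_rot":[0,0,0],"fingers":1}
    - {"travel":[0,0,0],"delta_rot":[0,0,0],"fingers":1}

```text
clock: 13.72
tcp_pos: [0.4766, -0.0298, 0.1013]
orientation: [-0.0, 0.663, 0.748, 0.002]
wrist_force: [0.9, 6.7, 3.2]
finger_gap: -0.0003
grip_force: 3.4
```

>>> carry_out:
  series:
    - {"travel":[0.038,-0.31,0.28],"delta_rot":[0,0,0],"fingers":1}
    - {"travel":[0.04,-0.33,0.256],"delta_rot":[0,0,0],"fingers":1}

```text
clock: 13.98
tcp_pos: [0.4783, -0.0439, 0.1147]
orientation: [-0.002, 0.662, 0.749, 0.004]
wrist_force: [-0.0, 13.5, 6.0]
finger_gap: -0.0006
grip_force: 7.1
```

>>> carry_out:
  series:
    - {"travel":[0.043,-0.349,0.224],"delta_rot":[0,0,0],"fingers":1}
    - {"travel":[0.045,-0.369,0.196],"delta_rot":[0,0,0],"fingers":1}
    - {"travel":[0.047,-0.385,0.16],"delta_rot":[0,0,0],"fingers":1}

```text
clock: 14.35
tcp_pos: [0.482, -0.0716, 0.1304]
orientation: [-0.001, 0.662, 0.749, 0.004]
wrist_force: [-1.0, 12.0, 10.0]
finger_gap: 0.0001
grip_force: 6.3
```

>>> carry_out:
  series:
    - {"travel":[0.048,-0.393,0.124],"delta_rot":[0,0,0],"fingers":1}
    - {"travel":[0.05,-0.409,0.092],"delta_rot":[0,0,0],"fingers":1}
    - {"travel":[0.05,-0.409,0.052],"delta_rot":[0,0,0],"fingers":1}
    - {"travel":[0.051,-0.417,0.02],"delta_rot":[0,0,0],"fingers":1}

```text
clock: 14.85
tcp_pos: [0.4871, -0.1142, 0.137]
orientation: [0.0, 0.663, 0.749, 0.002]
wrist_force: [0.1, 6.2, 5.5]
finger_gap: -0.0003
grip_force: 3.5
```

>>> carry_out:
  series:
    - {"travel":[0.051,-0.417,-0.02],"delta_rot":[0,0,0],"fingers":1}
    - {"travel":[0.05,-0.409,-0.052],"delta_rot":[0,0,0],"fingers":1}
    - {"travel":[0.05,-0.409,-0.092],"delta_rot":[0,0,0],"fingers":1}
    - {"travel":[0.048,-0.393,-0.124],"delta_rot":[0,0,0],"fingers":1}

```text
clock: 15.35
tcp_pos: [0.4919, -0.1558, 0.1292]
orientation: [0.0, 0.663, 0.748, 0.001]
wrist_force: [-0.0, 4.1, 3.4]
finger_gap: -0.0
grip_force: 2.3
```

>>> carry_out:
  series:
    - {"travel":[0.047,-0.385,-0.16],"delta_rot":[0,0,0],"fingers":1}
    - {"travel":[0.045,-0.369,-0.196],"delta_rot":[0,0,0],"fingers":1}
    - {"travel":[0.043,-0.349,-0.224],"delta_rot":[0,0,0],"fingers":1}

```text
clock: 15.72
tcp_pos: [0.4946, -0.1842, 0.1131]
orientation: [-0.0, 0.663, 0.748, 0.0]
wrist_force: [0.2, 4.3, 3.5]
finger_gap: 0.0002
grip_force: 1.9
```

>>> carry_out:
  series:
    - {"travel":[0.02,-0.165,-0.128],"delta_rot":[0,0,0],"fingers":1}
    - {"travel":[0.02,-0.165,-0.128],"delta_rot":[0,0,0],"fingers":1}

```text
clock: 15.98
tcp_pos: [0.4953, -0.1921, 0.1065]
orientation: [-0.0, 0.664, 0.748, -0.0]
wrist_force: [-0.1, 3.6, 1.2]
finger_gap: -0.0
grip_force: 1.4
```

>>> carry_out:
  series:
    - {"travel":[0.02,-0.155,-0.14],"delta_rot":[0,0,0],"fingers":1}
    - {"travel":[0,0,0],"delta_rot":[0,0,0],"fingers":1}

```text
clock: 16.23
tcp_pos: [0.4959, -0.1962, 0.1031]
orientation: [-0.0, 0.664, 0.748, -0.001]
wrist_force: [-0.5, 0.2, -0.4]
finger_gap: 0.0003
grip_force: 0.1
```

>>> carry_out:
  series:
    - {"travel":[0.02,-0.155,-0.14],"delta_rot":[0,0,0],"fingers":1}
    - {"travel":[0,0,0],"delta_rot":[0,0,0],"fingers":1}

```text
clock: 16.48
tcp_pos: [0.4963, -0.1984, 0.0999]
orientation: [-0.001, 0.663, 0.748, 0.001]
wrist_force: [-0.2, 5.5, 2.0]
finger_gap: 0.0002
grip_force: 3.0
```

>>> carry_out:
  series:
    - {"travel":[0.01,-0.08,0],"delta_rot":[0,0,0],"fingers":1}
    - {"travel":[0,0,0],"delta_rot":[0,0,0],"fingers":1}

```text
clock: 16.73
tcp_pos: [0.4963, -0.1985, 0.0998]
orientation: [-0.002, 0.663, 0.749, 0.002]
wrist_force: [0.9, 11.6, 4.8]
finger_gap: 0.0
grip_force: 5.9
```

>>> carry_out:
  series:
    - {"travel":[0.01,-0.08,0],"delta_rot":[0,0,0],"fingers":1}
    - {"travel":[0.01,-0.06,0],"delta_rot":[0,0,0],"fingers":1}
    - {"travel":[0,0,0],"delta_rot":[0,0,0],"fingers":1}

```text
clock: 17.1
tcp_pos: [0.4963, -0.1986, 0.0998]
orientation: [-0.004, 0.662, 0.75, 0.004]
wrist_force: [-0.1, 21.4, 10.0]
finger_gap: 0.0001
grip_force: 11.0
```

>>> carry_out:
  series:
    - {"travel":[-0.04,0.33,0],"delta_rot":[0,0,0],"fingers":1}
    - {"travel":[-0.06,0.5,0],"delta_rot":[0,0,0],"fingers":1}
    - {"travel":[-0.12,0.6,0.3],"delta_rot":[0,0,0],"fingers":1}
    - {"travel":[-0.3,0.6,0.6],"delta_rot":[0,0,0],"fingers":1}
    - {"travel":[-0.6,0.6,1],"delta_rot":[0,0,0],"fingers":1}

```text
clock: 17.73
tcp_pos: [0.4686, -0.1382, 0.1484]
orientation: [-0.0, 0.663, 0.748, -0.0]
wrist_force: [-0.2, -0.2, 0.0]
finger_gap: 0.0004
grip_force: 0.0
```

>>> carry_out:
  series:
    - {"travel":[-0.8,-0.4,1],"delta_rot":[0,0,0],"fingers":1}
    - {"travel":[-0.8,-0.8,1],"delta_rot":[0,0,0],"fingers":1}
    - {"travel":[-0.8,-1,0.5],"delta_rot":[0,0,0],"fingers":1}
    - {"travel":[-0.4,-1,0],"delta_rot":[0,0,0],"fingers":1}
    - {"travel":[0,-1,0],"delta_rot":[0,0,0],"fingers":1}

```text
clock: 18.35
tcp_pos: [0.3986, -0.2446, 0.2118]
orientation: [0.001, 0.664, 0.748, -0.0]
wrist_force: [-0.2, 0.9, 0.6]
finger_gap: -0.0003
grip_force: 0.0
```

>>> carry_out:
  series:
    - {"travel":[0,-1,0],"delta_rot":[0,0,0],"fingers":1}
    - {"travel":[0,-1,0],"delta_rot":[0,0,0],"fingers":1}
    - {"travel":[0,-1,0],"delta_rot":[0,0,0],"fingers":1}
    - {"travel":[-0.2,-1,0],"delta_rot":[0,0,0],"fingers":1}
    - {"travel":[-0.2,-1,0],"delta_rot":[0,0,0],"fingers":1}

```text
clock: 18.98
tcp_pos: [0.3892, -0.3707, 0.2101]
orientation: [0.0, 0.663, 0.748, 0.0]
wrist_force: [0.1, -0.5, 0.7]
finger_gap: 0.0003
grip_force: 0.0
```

```bash
python3 - <<'E'
from workcell import env
import cv2,numpy as np
t=env.read_camera("top");s=env.read_camera("scene")
f=lambda a:cv2.resize(a,None,fx=4,fy=4,interpolation=cv2.INTER_CUBIC)
a=f(t["color"][165:237,200:350,::-1]);b=f(s["color"][140:216,200:350,::-1])
cv2.imwrite("pics/m4.png",np.vstack([a,b]))
print(env.get_state()["tcp_pos"],env.get_state()["wrist_force"])
E
```

```text
[ 0.38892947 -0.37212982  0.20983853] [-0.03986262 -0.36635221  0.58086111]
```

View pics/m4.png

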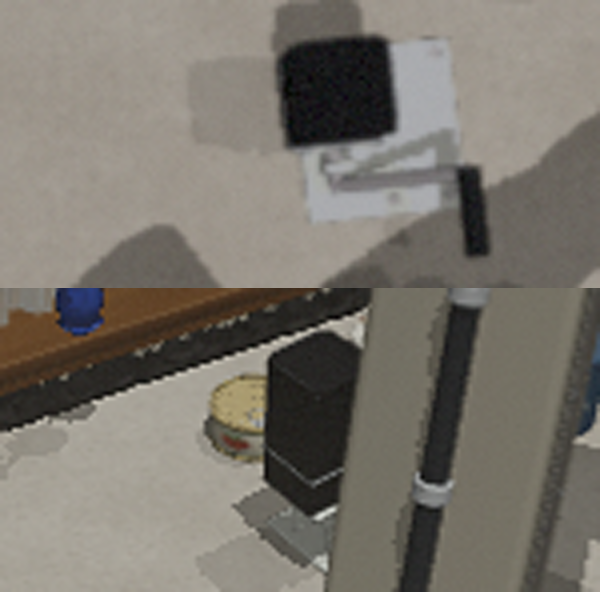

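Top: the caddy stands upright on the stand, its closed end filling (280–395, 38–145), and the crank grip has gone over to (472,210). Scene: the caddy stands upside down at (315,420), and the arm is clear of it. The crank took 21 N without moving, so it's on its stop.

```bash
python3 -c "
from workcell import env
print(env.hand_in())"
```

```text
the job is handed in; nothing more can be done
None
```

The black caddy was slid home over the peg and now stands upside down on the upright peg, with the crank against its stop and the arm clear; I handed the job in at about 19 s.

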